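# Index the lidding dial and press the lid home

### The arm

A 6-joint arm with a two-finger parallel gripper is mounted at the origin on a cart in front of the work surface, level with it; the furniture and walls round the work are solid. World frame = base frame: x ahead of the robot, y to its left, z up, the work surface at z = 0. Lengths are in m, angles in rad, forces in N, time in s.
With the tool pointing down it reaches from about 0.35 to 0.85 m from the base axis. Payload 8.1 kg.
Tool frame: the origin (TCP) lies on the centre line of the jaws, within the pads' length; the fingertips stand 8 mm ahead of it and the grasp point (between the pads) lies 11 mm behind it (ctrl.tcp_to_tips is the z of the fingertips in the tool frame, in m); z points along the fingers, y is the line along which they close (so a half turn about z gives the same grasp; the last joint's range is limited). The gripper opens to 93 mm and grips with 3 to 60 N. Pads are 15 mm wide; open, the fingers measure 128 mm over their backs; the gripper's body (75 mm by 188 mm) begins 65 mm behind the grasp point.
Start: joints at [-1.423, 0.13, 1.488, -0, 1.523, -0.085], TCP at [0.138, -0.584, 0.227] pointing down, gripper open.
Joint ranges: [-2.96, 2.96], [-0.89, 2.26], [0.02, 2.5], [-1.34, 4.48], [0, 2.73], [-2.66, 2.66]. Speed limits (rad/s): [2.39, 2.39, 2.79, 3.14, 3.14, 3.14].

### API

Orientations are given as a unit quaternion [x, y, z, w].
In Python, from plant import ctrl, snapshot, camera_model gives the robot as it stands. The module is installed in compiled form; this text tells all that it offers.
- The arm moves only by the tool play_rows, never from a script. Its argument "motion" is a list of rows, each a list of 7 numbers: the turn, a rotation vector about the tool's x, y, z in rad, then the shift along the tool's x, y, z in mm, then the opening, from 0 (shut) to 1 (fully open). A call has 1 to 8 rows; each row shifts and turns the commanded pose from where the row before left it, along the tool's axes as they then stand; what a row does not reach is not made up. A row lasts 1/8 s, in which the tool goes at most 62.5 mm and 10.7 degrees, less where a joint would pass 70% of its speed; a pose out of reach is approached as far as the arm can. A call with a gripper value outside its range is refused whole. The fingers move at their own pace and stop on an object; "force" is the grip in N (left out, the last holds). Time passes only in rows, so rows that do not move let the fingers close. It gives the time, the measured TCP pose, the force, the opening and the grip force at its end, in the units of the state.
- ctrl.get_state(): the state, without advancing time (a new reading comes with each control period).
- snapshot(name): name is "side" or "top" or "wrist"; returns (picture, depth): 400x640x3 uint8, blue, green, red; 400x640 float32, m along the optical axis (not along the pixel's ray), 0 where there is no reading.
- camera_model(name): a dict with "vfov" (degrees; the focal length in pixels is half the picture's height over the tangent of half this angle, whatever the lens; pixels are square), "cx", "cy" (the principal point, pixels), "R" (3x3) and "t" (3): a world point X has camera coordinates R X + t. Camera axes: x right, y down, z forward; pixel columns grow to the right and rows downward; lengths in m; the calibration is good to about 2 mm. The wrist camera is an equidistant fisheye: a pixel r from the principal point sees the ray r / f radians off the axis. A picture is of the moment at which its call begins: read the wrist's pose just before it. camera_model takes no time and is no camera call; for the wrist camera it gives the pose at the moment of the call.
- ctrl.job_done(): hands the job in; it is judged then, once.
The state is a dict: "clock": time; "qpos": joint angles; "qvel": joint speeds; "joint_efforts": joint torques, N m; "ee_pos": TCP position; "tool_rot": TCP orientation; "ft_force": force on the tool from outside, world axes, zero at the start; "moment": the same for the moment, N m; "grip_width": finger opening in m; "finger_force": force on a finger pad.
Only numpy, scipy, OpenCV 4.12 (cv2) and the standard library are available. Lean on these libraries where they do the work, as an engineer would, in place of code of your own. Each camera call takes 0.05 s, during which the arm holds its last target. There are 200 camera calls.

### The job

On the six-nest lidding dial one filled tin has a lid lying loose on it, standing a few millimetres proud. Push the dial round by its upright handles, without touching the tins, until that tin clicks into the index position under the press, then push the press knob down until the lid is fully home and let the knob come all the way up again. Leave every tin standing in its nest and the other things on the table where they are.

Things in the scene. Friction and masses are not known exactly. Their poses are not given: they have to be found in the camera images.
- machine: lidding machine, fixed on the table: dark teal base plate, round aluminium dial (270 mm across, upper face 38 mm above the table), and behind it a column (52 mm wide, 152 to 182 mm from the dial's axis, 178 mm high) whose arm carries a hand press. Origin: on the dial's axis at table height; z up; x points from the dial's axis to the press, whose axis is 90 mm away
- dial (a joint): rotation of the dial, rad, counter-clockwise from above positive, 0 at the start, endless both ways. A spring-loaded roller clicks into a detent every 60 degrees (1.047 rad) and draws the dial in from about 6 degrees either side; elsewhere the dial stays where it is left. Leaving a detent takes about 10 N at a handle
- nest_0 (a point): centre of the floor of the nest that is under the press at the start (38 mm above the table). Six nests (plastic rings, 81 mm outside, 9 mm high) lie on a 90 mm radius round the dial's axis, 60 degrees apart, and turn with the dial
- handle_0 (a point): top of one of the dial's six upright handles (black plastic, 12 mm thick, grip from 58 to 135 mm above the table). They stand on a 120 mm radius midway between the nests, at joint value + 30, 90, 150 ... degrees from the machine's x axis (this one: + 30), and turn with the dial
- roller (a joint): travel of the spring-loaded index roller at the dial's rim, m: about 0 when it sits in a rim notch (dial in a detent), about 0.0065 when it rides on the plain rim between detents
- press_foot (a point): centre of the underside of the press ram's round steel foot (38 mm across), 104 mm above the table when up
- press_knob (a point): centre of the top of the press ram's black palm knob (52 mm across), 248 mm above the table when up; pushed straight down; a spring lifts it again
- ram (a joint): downward travel of the press ram, m: 0 up (its rest), 0.030 at most; its foot meets a proud lid at about 0.019 and the lid is fully home at about 0.025. About 4 N for the spring, 10 to 12 N while seating a lid
- tin_to_close: the filled tin whose lid lies loose on it: bamboo sleeve 70 mm across, origin at the centre of its underside, standing on the dial in a nest (underside 38 mm above the table). With the proud lid its top is 85 mm above the table, with the lid home 79 mm
- lid (a joint): how far the loose lid (bamboo, 70 mm across, 17 mm high) has been pressed down on its tin, m: 0 proud, 0.006 fully home; stiff, stays where it is left
- tin_finished: filled tin with its lid already fully home, the same size; at the start in the nest under the press; origin at the centre of its underside
- open_tin_a: open filled tin without lid, bamboo, 70 mm across, 31 mm high, in a nest of the dial; origin at the centre of its underside
- open_tin_b: open filled tin like open_tin_a, in another nest
- open_tin_c: open filled tin like open_tin_a, in another nest (one nest is empty)
- spatula: palette knife with wooden handle, 231 mm, lying at the front of the table; not to be moved
- tin_02: open filled tin on the table at the right; not to be moved

How it is judged:
By the outcome, as a careful person would: the job done as asked, in the order asked, and still so for the second after the job is handed in, with the robot touching nothing.
It also fails if it takes over 48 s, if anything falls off the work surface, if the arm or the gripper's body presses on something with over 40 N, if the wrist force passes 120 N, or if a joint passes its speed limit or range.

## Working session

There is one attempt and no reset: what is moved stays moved. The work goes in short steps, Python scripts to look and compute and a tool call to move; the robot and the scene stay as the last step left them, time stands still between calls to the robot, and variables do not carry over. Pictures are saved under pics/ and viewed, at most 10 in all, crops included, and the job is handed in when it is done.

Besides the shell and the picture viewer there is one more tool, called after "Call:" as name(argument=value, ...) on one line, values as JSON. play_rows: Moves the arm, as the interface text tells. Its arguments: {"type":"object","properties":{"motion":{"type":"array","items":{"type":"array","items":{"type":"number"}}},"force":{"type":"number"}},"required":["motion"]}

```bash
mkdir -p pics; python3 - <<'E'
from plant import ctrl,snapshot,camera_model
import cv2,numpy as np
for n in("top","side"):
    p,d=snapshot(n);cv2.imwrite(f"pics/{n}0.png",p);np.save(f"{n}0.npy",d)
    m=camera_model(n);print(n,m)
s=ctrl.get_state();print(s['clock'],s['ee_pos'],s['tool_rot'],s['ft_force'],ctrl.tcp_to_tips)
E
```

```text
top {'vfov': 45.51664342010448, 'cx': 320.6187500662001, 'cy': 199.5996608010772, 'R': array([[ 0.00383527, -0.99993348, -0.010878  ],
       [-0.98768873, -0.00208668, -0.15641808],
       [ 0.15638498,  0.01134399, -0.98763103]]), 't': array([-0.07568596,  0.52690757,  1.29360091])}
side {'vfov': 47.09808200884251, 'cx': 329.41106661155425, 'cy': 201.9827874960417, 'R': array([[-0.99748622, -0.06918245,  0.01533089],
       [-0.05712113,  0.65700147, -0.75172219],
       [ 0.04193356, -0.75070824, -0.65930169]]), 't': array([0.50860388, 0.19410493, 1.36661577])}
0.1 [ 0.13837434 -0.58331623  0.22567631] [ 9.93231383e-01  1.16149580e-01 -1.19642092e-05 -8.33394410e-04] [-0.36553726 -0.07606311  0.34309537] 0.008
```

View pics/top0.png

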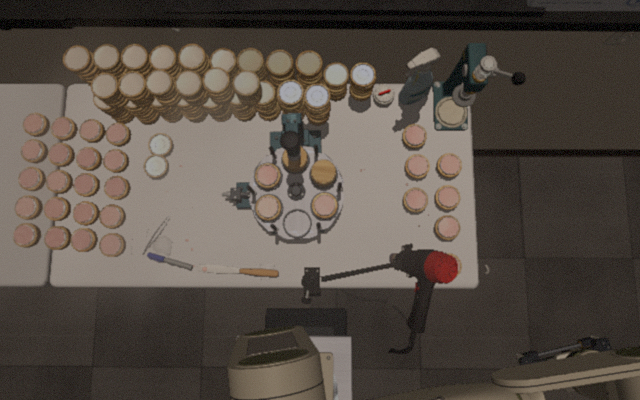

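View pics/side0.png

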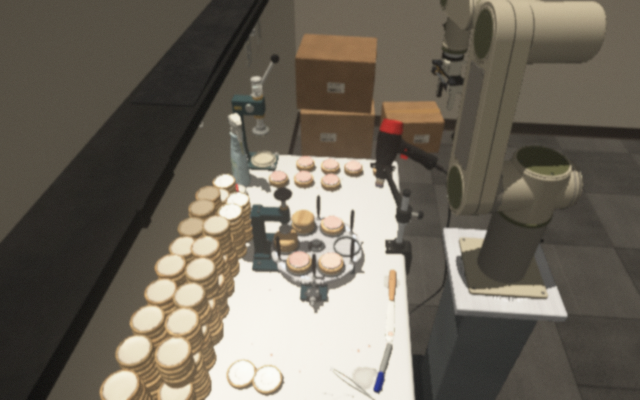

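```bash
cat > h.py <<'E'
import numpy as np,cv2
from plant import camera_model
def ray(n,u,v,z):
    m=camera_model(n);f=200/np.tan(np.radians(m['vfov']/2));R=np.array(m['R']);c=-R.T@m['t']
    d=R.T@np.array([(u-m['cx'])/f,(v-m['cy'])/f,1]);return c+d*(z-c[2])/d[2]
def cloud(n,d):
    m=camera_model(n);f=200/np.tan(np.radians(m['vfov']/2));v,u=np.mgrid[:400,:640]
    P=np.stack([(u-m['cx'])/f*d,(v-m['cy'])/f*d,d],-1);return (P-m['t'])@np.array(m['R'])
E
python3 - <<'E'
from h import *
p=cv2.imread("pics/top0.png");d=np.load("top0.npy")
c=cv2.resize(p[100:250,215:385],None,fx=4,fy=4,interpolation=cv2.INTER_CUBIC);cv2.imwrite("pics/crop.png",c)
s=cv2.imread("pics/side0.png");cv2.imwrite("pics/crops.png",cv2.resize(s[170:320,230:430],None,fx=4,fy=4,interpolation=cv2.INTER_CUBIC))
P=cloud("top",d)
for uv in[(267,176),(268,207),(324,205),(323,172),(295,160),(297,223),(290,140)]:print(uv,P[uv[1],uv[0]].round(3),ray("top",*uv,.069).round(3))
hsv=cv2.cvtColor(p,cv2.COLOR_BGR2HSV)
# pink contents
m=((hsv[...,0]<14)|(hsv[...,0]>165))&(hsv[...,1]>60)&(hsv[...,2]>120)
m=m.astype(np.uint8);m[:, :240]=0;m[:,350:]=0;m[:150]=0;m[240:]=0
n,l,st,ce=cv2.connectedComponentsWithStats(m)
for i in range(1,n):
    if st[i,4]>40:print(st[i],ce[i],ray("top",*ce[i],.066))
E
```

```text
(267, 176) [0.589 0.074 0.069] [0.588 0.074 0.069]
(268, 207) [0.502 0.07  0.065] [0.502 0.069 0.069]
(324, 205) [ 0.508 -0.084  0.069] [ 0.508 -0.084  0.069]
(323, 172) [ 0.596 -0.081  0.085] [ 0.6   -0.081  0.069]
(295, 160) [ 0.624 -0.006  0.112] [ 0.634 -0.003  0.069]
(297, 223) [ 0.461 -0.009  0.041] [ 0.458 -0.01   0.069]
(290, 140) [ 0.64  -0.002  0.248] [0.691 0.012 0.069]
[257 165  21  19 302] [267.02980132 174.06291391] [0.59457323 0.07450743 0.066     ]
[314 195  21  19 241] [324.4813278 203.5560166] [ 0.51221663 -0.08503871  0.066     ]
```

View pics/crop.png

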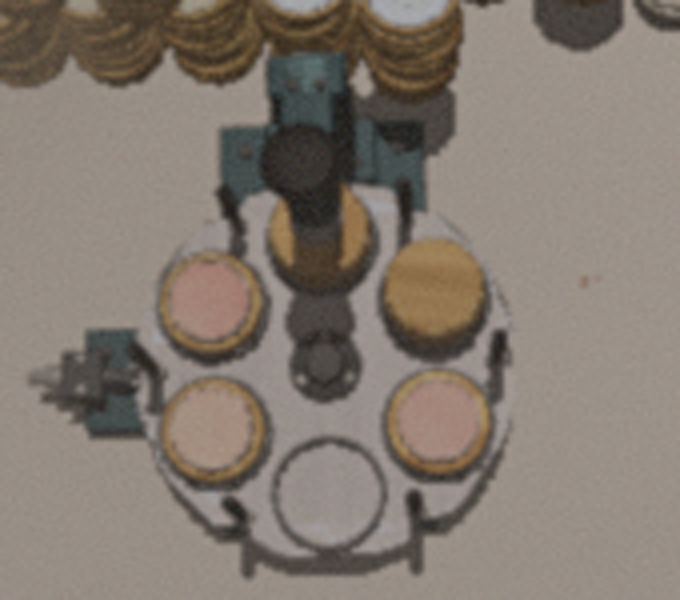

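View pics/crops.png

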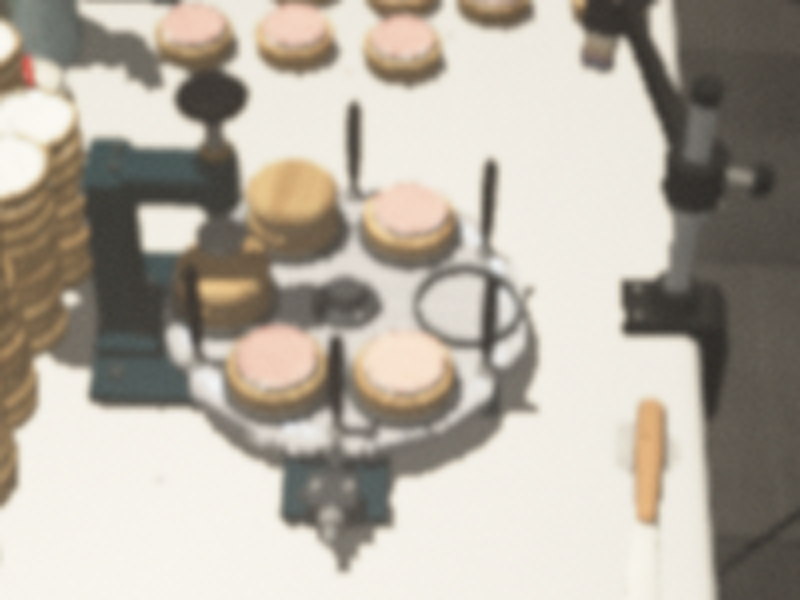

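```bash
python3 - <<'E'
from h import *
p=cv2.imread("pics/top0.png");d=np.load("top0.npy");P=cloud("top",d)
m=camera_model("top");print("cam",-np.array(m['R']).T@m['t'])
X=lambda u,v,z:ray("top",u/4+215-.375,v/4+100-.375,z)
a,b=X(211,301,.069),X(438,422,.069);print("centre",(a+b)/2,a,b)
e=X(329,494,.047);l=X(435,287,.085);k=X(300,157,.248);bl=X(213,430,.069)
print("empty",e,"lid",l,"knob",k,"bl",bl)
for uv in[(222,190),(405,183),(500,340),(413,497),(232,505),(135,348)]:print("handle",X(*uv,.135))
g=cv2.cvtColor(p,cv2.COLOR_BGR2GRAY)
sel=(g<75)&(P[...,2]>.11)&(P[...,2]<.14)&(d>0)
sel[:100]=0;sel[260:]=0;sel[:,:220]=0;sel[:,380:]=0
n,L,st,ce=cv2.connectedComponentsWithStats(sel.astype(np.uint8),connectivity=8)
for i in range(1,n):
    if st[i,4]>=3:print("blob",ce[i],st[i,4],P[L==i].mean(0).round(3),P[L==i][:,2].max().round(3))
# height map: coarse grid max z, both views
S=cloud("side",np.load("side0.npy"));Q=np.concatenate([P[d>0],S[np.load("side0.npy")>0]])
for x in np.arange(.85,.14,-.05):
    print("%.2f"%x,[int(100*np.max(np.append(Q[(abs(Q[:,0]-x)<.025)&(abs(Q[:,1]-y)<.025)][:,2],-.09))) for y in np.arange(.3,-.66,-.05)])
E
```

```text
cam [ 0.3184112  -0.08925603  1.35919496]
centre [ 0.54953319 -0.00548149  0.069     ] [0.59164022 0.07312218 0.069     ] [ 0.50742615 -0.08408516  0.069     ]
empty [ 0.46015091 -0.00874043  0.047     ] lid [ 0.59824562 -0.08185049  0.085     ] knob [ 0.64239179 -0.00121577  0.248     ] bl [0.50154984 0.06983053 0.069     ]
handle [0.65272016 0.05912153 0.135     ]
handle [ 0.65759967 -0.06207542  0.135     ]
handle [ 0.55195724 -0.12468616  0.135     ]
handle [ 0.44884614 -0.06836062  0.135     ]
handle [0.44335063 0.04838643 0.135     ]
handle [0.54621431 0.11390734 0.135     ]
blob [265.97826087 104.10869565] 46 [0.776 0.074 0.124] 0.137
blob [290.91139241 107.7721519 ] 79 [0.765 0.006 0.125] 0.14
blob [325.88 107.6 ] 25 [ 0.766 -0.088  0.123] 0.139
blob [241.1875 105.9375] 16 [0.773 0.142 0.119] 0.131
blob [312.15555556 110.82222222] 45 [ 0.758 -0.051  0.121] 0.136
blob [262.83333333 107.33333333] 6 [0.77  0.084 0.116] 0.12
blob [300.9  127.85] 20 [ 0.71  -0.021  0.123] 0.139
blob [283.6 129.4] 5 [0.704 0.025 0.128] 0.139
blob [315.55 146.75] 20 [ 0.655 -0.061  0.129] 0.14
blob 
[... 798 characters left out ...]
-9, -9]
0.55 [0, 0, 4, 5, 13, 7, 6, 9, 13, 13, 0, 0, 3, 3, 3, 3, 1, -9, -9, -9]
0.50 [0, 0, 0, 4, 7, 7, 5, 7, 7, 4, 0, 0, 3, 3, 3, 3, 0, -9, -9, -9]
0.45 [0, 0, 0, 0, 6, 13, 5, 13, 6, 0, 0, 0, 0, 0, 3, 3, 0, -9, -9, -9]
0.40 [0, 0, 0, 1, 1, 4, 5, 4, 0, 0, 0, 10, 23, 23, 3, 3, 0, -9, -9, -9]
0.35 [2, 1, 1, 2, 2, 2, 1, 17, 15, 16, 15, 15, 27, 28, 26, 3, 0, -9, -9, -9]
0.30 [0, 0, 1, 1, 2, 2, 1, 23, 16, 16, 16, 0, 26, 27, 25, 2, 0, -9, -9, -9]
0.25 [-9, -9, -9, -9, -9, -9, 1, 17, -9, -9, -9, -9, 20, 20, -9, -9, -9, -9, -9, -9]
0.20 [-9, -9, -9, -9, 49, 73, 75, 74, 71, -9, -9, -9, 18, 58, 65, 65, 65, 64, 58, 34]
0.15 [-9, -9, -9, 0, 47, 72, 74, 75, 72, 63, 66, 67, 66, 65, 65, 65, 65, 62, 40, 34]
```

Call:
play_rows(motion=[[0,0,0.1165,0,0,-50,0],[0,0,0.1165,0,0,-50,0],[0,0,0,0,0,-50,0],[0,0,0,0,0,-50,0],[0,0,0,44,-39,0,0],[0,0,0,44,-39,0,0],[0,0,0,44,-39,0,0],[0,0,0,44,-39,0,0]], force=20)

```text
clock: 1.1
ee_pos: [0.3155, -0.4264, 0.4262]
tool_rot: [1.0, -0.0, -0.0, -0.0]
ft_force: [0.0, -0.0, -0.3]
grip_width: 0.0175
finger_force: 0.0
```

Call:
play_rows(motion=[[0,0,0,44,-39,0,0],[0,0,0,44,-39,0,0],[0,0,0,4,-56,0,0],[0,0,0,4,-56,0,0],[0,0,0,4,-56,0,0],[0,0,0,4,-56,0,0],[0,0,0,4,-56,0,0],[0,0,0,4,-56,0,0]])

```text
clock: 2.1
ee_pos: [0.4262, -0.0121, 0.4263]
tool_rot: [1.0, -0.0, -0.0, -0.0]
ft_force: [-0.4, 0.1, -0.3]
grip_width: 0.0005
finger_force: 0.0
```

```bash
python3 - <<'E'
from plant import ctrl
s=ctrl.get_state();print(s['ee_pos'],s['tool_rot'],s['grip_width'],s['qpos'])
E
```

```text
[ 0.42619786 -0.01212393  0.42633597] [ 9.99999968e-01 -2.27232147e-04 -1.04039055e-04 -2.51156938e-05] 0.000489454519412063 [-1.48829430e-01 -3.26870517e-01  1.55460806e+00  2.00397494e-05
  1.91406833e+00  1.42242810e+00]
```

Call:
play_rows(motion=[[0,0,0,7,-58,0,0],[0,0,0,7,-57,0,0],[0,0,0,0,0,55,0],[0,0,0,0,0,55,0],[0,0,0,0,0,55,0],[0,0,0,0,0,55,0],[0,0,0,0,0,50,0],[0,0,0,0,0,0,0]])

```text
clock: 3.1
ee_pos: [0.4369, 0.1007, 0.1523]
tool_rot: [1.0, -0.0, -0.005, 0.001]
ft_force: [0.5, -0.7, 0.8]
grip_width: 0.0005
finger_force: 0.0
```

Call:
play_rows(motion=[[0,0,0,5,0,30,0],[0,0,0,0,0,17,0],[0,0,0,0,12,0,0],[0,0,0,0,10,0,0],[0,0,0,0,8,0,0],[0,0,0,-1,8,0,0],[0,0,0,-1,8,0,0],[0,0,0,-1,8,0,0]])

```text
clock: 4.1
ee_pos: [0.4418, 0.0476, 0.11]
tool_rot: [1.0, -0.0, -0.001, -0.001]
ft_force: [-4.7, 5.3, 0.4]
grip_width: 0.0005
finger_force: 3.0
```

Call:
play_rows(motion=[[0,0,0,-3,8,0,0],[0,0,0,-2,8,0,0],[0,0,0,-1,8,0,0],[0,0,0,0,8,0,0],[0,0,0,1,8,0,0],[0,0,0,2,8,0,0],[0,0,0,2,6,0,0],[0,0,0,2,6,0,0]])

```text
clock: 5.1
ee_pos: [0.4438, -0.0133, 0.1096]
tool_rot: [1.0, -0.0, 0.0, 0.0]
ft_force: [-1.8, 3.4, 0.7]
grip_width: 0.0001
finger_force: 1.5
```

```bash
python3 - <<'E'
from h import *
from plant import snapshot
p,d=snapshot("top");np.save("top1.npy",d)
cv2.imwrite("pics/c1.png",cv2.resize(p[100:250,215:385],None,fx=4,fy=4,interpolation=cv2.INTER_CUBIC))
E
```

```text
(no output)
```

View pics/c1.png

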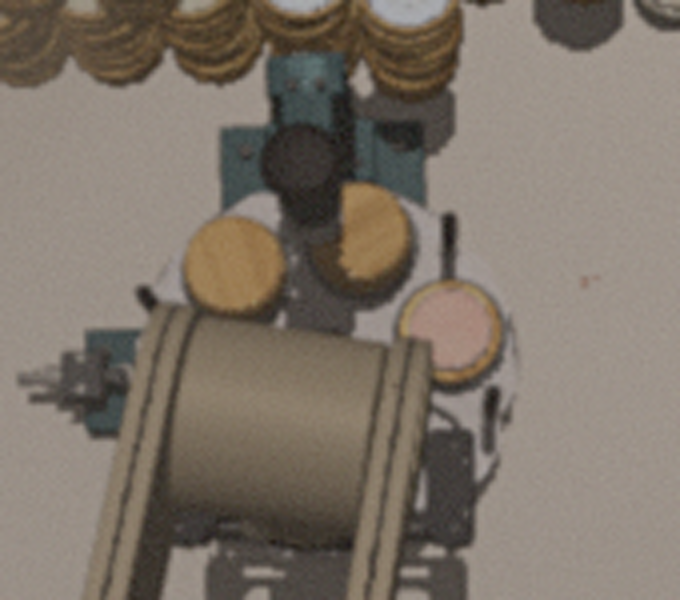

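The dial has turned about 45°: the proud-lid tin at crop (362,238) is approaching the press and the finished tin is at (235,265).

Call:
play_rows(motion=[[0,0,0,1,5,0,0],[0,0,0,1,5,0,0],[0,0,0,1,4,0,0],[0,0,0,0,3,0,0],[0,0,0,0,3,0,0],[0,0,0,0,3,0,0],[0,0,0,0,0,0,0],[0,0,0,0,0,0,0]])

```text
clock: 6.15
ee_pos: [0.4463, -0.036, 0.1095]
tool_rot: [1.0, -0.0, -0.0, 0.0]
ft_force: [0.2, -0.1, 0.4]
grip_width: 0.0003
finger_force: 0.0
```

Call:
play_rows(motion=[[0,0,0,0,-20,0,0],[0,0,0,0,-10,-30,0],[0,0,0,0,0,-50,0],[0,0,0,0,0,-50,0],[0,0,0,0,0,-50,0],[0,0,0,0,0,-50,0],[0,0,0,-50,0,0,0],[0,0,0,0,0,0,0]])

```text
clock: 7.15
ee_pos: [0.3952, -0.0058, 0.3406]
tool_rot: [1.0, -0.0, 0.001, 0.0]
ft_force: [0.6, -0.5, 0.3]
grip_width: 0.0004
finger_force: 0.0
```

```bash
cat > look.py <<'E'
import sys
from h import *
from plant import snapshot,ctrl
i=sys.argv[1]
p,d=snapshot("top");s,ds=snapshot("side");np.save("top%s.npy"%i,d);np.save("side%s.npy"%i,ds)
a=cv2.resize(p[110:240,230:355],(500,520),interpolation=cv2.INTER_CUBIC);b=cv2.resize(s[180:310,240:315],(300,520),interpolation=cv2.INTER_CUBIC)
cv2.imwrite("pics/l%s.png"%i,np.hstack([a,b]))
print(ctrl.get_state()['ft_force'],ctrl.get_state()['ee_pos'])
E
python3 look.py 2
```

```text
[ 0.06846117 -0.18639868  0.53579736] [ 0.39654871 -0.00587763  0.3397534 ]
```

View pics/l2.png

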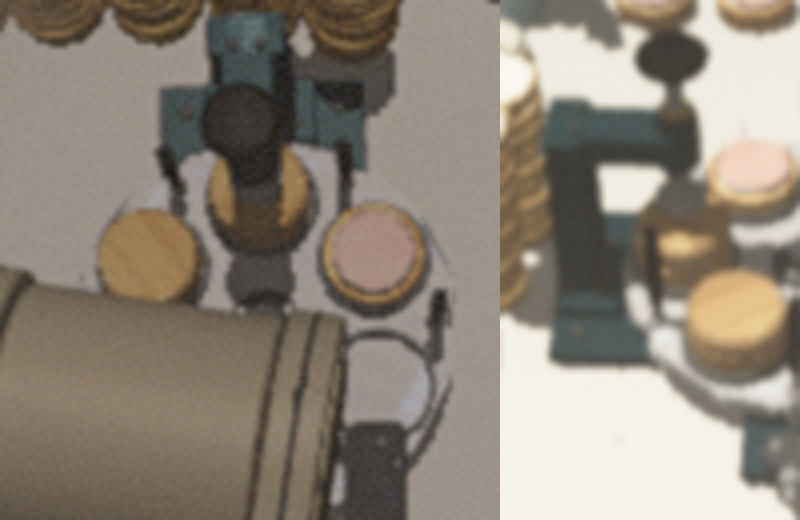

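The lidded tin is under the press (left view 262,200), finished tin now at left (148,258); I'll confirm the detent numerically against the start.

```bash
python3 - <<'E'
from h import *
for i in "02":
    d=np.load(f"top{i}.npy");P=cloud("top",d)
    for c in[(.655,-.061),(.651,.057),(.553,-.124)]:
        s=(d>0)&(P[...,2]>.10)&(P[...,2]<.15)&(np.hypot(P[...,0]-c[0],P[...,1]-c[1])<.025);print(i,s.sum(),P[s].mean(0).round(4))
    S=cloud("side",np.load(f"side{i}.npy"));s=(np.hypot(S[...,0]-.641,S[...,1]+.002)<.033)
    k=s&(S[...,2]>.235);print("knob",S[k].mean(0).round(4)); k=s&(S[...,2]>.07)&(S[...,2]<.095);print("lid",k.sum(),np.percentile(S[k][:,2],[50,90]).round(4))
E
```

```text
0 26 [ 0.6547 -0.0609  0.1241]
0 27 [0.6506 0.0583 0.1246]
0 24 [ 0.554  -0.1238  0.1245]
knob [0.6392 0.005  0.2451]
lid 208 [0.0794 0.0821]
2 25 [ 0.6549 -0.0608  0.1248]
2 28 [0.6506 0.0583 0.1233]
2 23 [ 0.5542 -0.1238  0.1246]
knob [0.6391 0.0053 0.2451]
lid 196 [0.0854 0.0879]
```

Call:
play_rows(motion=[[0,0,0,49,-1,0,0],[0,0,0,49,-1,10,0],[0,0,0,49,-1,10,0],[0,0,0,49,-1,10,0],[0,0,0,49,-1,10,0],[0,0,0,0,0,10,0],[0,0,0,0,0,5,0],[0,0,0,0,0,0,0]])

```text
clock: 8.25
ee_pos: [0.641, -0.0009, 0.2852]
tool_rot: [1.0, -0.0, 0.0, 0.0]
ft_force: [0.3, 0.2, -0.3]
grip_width: 0.0006
finger_force: 0.0
```

Call:
play_rows(motion=[[0,0,0,0,0,15,0],[0,0,0,0,0,10,0],[0,0,0,0,0,8,0],[0,0,0,0,0,6,0],[0,0,0,0,0,5,0],[0,0,0,0,0,4,0],[0,0,0,0,0,2,0],[0,0,0,0,0,0,0]])

```text
clock: 9.25
ee_pos: [0.6415, -0.0009, 0.2354]
tool_rot: [1.0, -0.0, 0.0, 0.0]
ft_force: [-5.8, -0.3, 7.5]
grip_width: 0.0001
finger_force: 3.6
```

Call:
play_rows(motion=[[0,0,0,0,0,2,0],[0,0,0,0,0,2,0],[0,0,0,0,0,1,0],[0,0,0,0,0,1,0],[0,0,0,0,0,0,0]])

```text
clock: 9.88
ee_pos: [0.6415, -0.0009, 0.2304]
tool_rot: [1.0, -0.0, 0.0, 0.0]
ft_force: [-8.4, 0.1, 11.4]
grip_width: 0.0006
finger_force: 6.1
```

Call:
play_rows(motion=[[0,0,0,0,0,1,0],[0,0,0,0,0,0,0]])

```text
clock: 10.12
ee_pos: [0.6416, -0.0009, 0.2303]
tool_rot: [1.0, -0.0, 0.001, 0.0]
ft_force: [-9.0, 0.4, 15.6]
grip_width: 0.0007
finger_force: 8.0
```

Call:
play_rows(motion=[[0,0,0,0,0,1,0],[0,0,0,0,0,0,0]])

```text
clock: 10.38
ee_pos: [0.6416, -0.0009, 0.2301]
tool_rot: [1.0, -0.0, 0.001, 0.0]
ft_force: [-11.4, -0.2, 20.4]
grip_width: 0.0005
finger_force: 10.1
```

Call:
play_rows(motion=[[0,0,0,0,0,1,0],[0,0,0,0,0,0,0]])

```text
clock: 10.62
ee_pos: [0.6417, -0.0009, 0.23]
tool_rot: [1.0, -0.0, 0.001, 0.0]
ft_force: [-14.7, 1.0, 24.2]
grip_width: 0.0003
finger_force: 12.1
```

The ram has hit a hard stop, so the lid is home. Now I'll raise the tool.

Call:
play_rows(motion=[[0,0,0,0,0,-6,0],[0,0,0,0,0,-8,0],[0,0,0,0,0,-12,0],[0,0,0,0,0,-15,0],[0,0,0,0,0,-30,0],[0,0,0,-50,0,-20,0],[0,0,0,-55,0,0,0],[0,0,0,-55,0,0,0]])

```text
clock: 11.62
ee_pos: [0.4804, -0.0009, 0.3174]
tool_rot: [1.0, -0.0, 0.0, 0.0]
ft_force: [-0.7, 0.1, 0.9]
grip_width: 0.0005
finger_force: 0.0
```

Call:
play_rows(motion=[[0,0,0,-50,0,0,0],[0,0,0,-40,0,0,0],[0,0,0,0,0,0,0]])

```text
clock: 12.0
ee_pos: [0.3904, -0.0008, 0.3179]
tool_rot: [1.0, -0.0, 0.001, 0.0]
ft_force: [0.2, -0.4, 0.5]
grip_width: 0.0005
finger_force: 0.0
```

```bash
python3 look.py 3; python3 - <<'E'
from h import *
for i in "23":
    d=np.load(f"top{i}.npy");P=cloud("top",d)
    for c in[(.655,-.061),(.651,.057),(.553,-.124)]:
        s=(d>0)&(P[...,2]>.10)&(P[...,2]<.15)&(np.hypot(P[...,0]-c[0],P[...,1]-c[1])<.025);print(i,s.sum(),P[s].mean(0).round(4))
    S=cloud("side",np.load(f"side{i}.npy"));s=(np.hypot(S[...,0]-.641,S[...,1]+.002)<.033)
    k=s&(S[...,2]>.235);print("knob",S[k].mean(0).round(4)); k=s&(S[...,2]>.07)&(S[...,2]<.095);print("lid",k.sum(),np.percentile(S[k][:,2],[50,90]).round(4))
E
```

```text
[ 0.08226947 -0.65629487 -0.08740599] [ 0.39203421 -0.00092217  0.31745608]
2 25 [ 0.6549 -0.0608  0.1248]
2 28 [0.6506 0.0583 0.1233]
2 23 [ 0.5542 -0.1238  0.1246]
knob [0.6391 0.0053 0.2451]
lid 196 [0.0854 0.0879]
3 25 [ 0.6551 -0.0608  0.1243]
3 27 [0.6506 0.0582 0.1246]
3 23 [ 0.5537 -0.124   0.127 ]
knob [0.639  0.0052 0.2454]
lid 206 [0.0795 0.082 ]
```

View pics/l3.png

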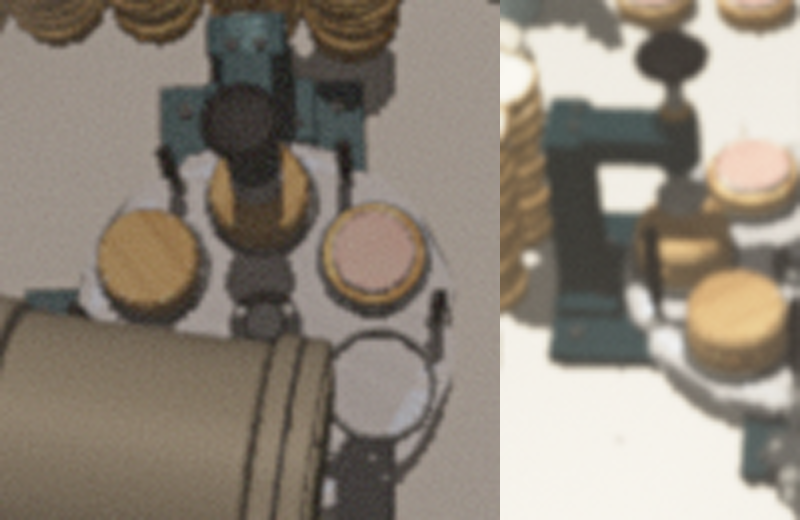

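Lid height now equals that of the finished tin at the start (0.0795 m against 0.0794 m). The knob is fully up and the dial is still in its detent.

```bash
python3 -c "
from plant import ctrl
print(ctrl.job_done())"
```

```text
the job is handed in; nothing more can be done
None
```

I turned the dial one nest so the loose-lid tin clicked in under the press, pressed its lid fully home, let the knob come all the way up, and handed the job in at about 12 s.

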